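Re-rack four reagent bottles in reverse order

ROBOT

A 6-joint arm with a two-finger parallel gripper is mounted at the origin on the work surface. World frame = base frame: x ahead of the robot, y to its left, z up, the work surface at z = 0. Lengths are in m, angles in rad, forces in N, time in s.
With the tool pointing down it reaches from about 0.325 to 0.775 m from the base axis. Payload 9.3 kg.
Tool frame: the origin (TCP) lies at the very end of the fingers, on their centre line; the grasp point (between the pads) lies 19 mm behind it; z points along the fingers, y is the line along which they close (so a half turn about z gives the same grasp; the last joint's range is limited). The gripper opens to 85 mm and grips with 20 to 120 N. Pads are 22 mm wide; open, the fingers measure 114 mm over their backs; the gripper's body (76 mm by 85 mm) begins 54 mm behind the grasp point. The pads swing forward as they close: fully open they stand 13 mm farther back than shut.
Start: joints at [-1.315, 0.259, 0.021, 1.334, 0, 1.418], TCP at [0.219, -0.505, 0.231] pointing down, gripper open.
Joint ranges: [-3.04, 3.04], [-0.91, 1.82], [-1.04, 1.36], [-1.92, 1.95], [-1.52, 1.45], [-3.14, 3.14]. Speed limits (rad/s): [2.22, 2.22, 2.79, 3.14, 3.14, 3.14].

INTERFACE

Orientations are given as a unit quaternion [w, x, y, z].
In Python, from bench import ctrl, cams, order gives the robot as it stands.
- The arm moves only by the tool drive_tool, never from a script. Its argument "commands" is text: rows parted by semicolons, each of 4 numbers parted by spaces: the shift along the tool's x, y, z in cm, then the turn about the tool's z in degrees. In form: dx dy dz spin; .... A call has exactly 8 rows; each row is the pose to reach, as a shift and turn from the pose commanded when the call began, along the tool's axes at that moment; what a row does not reach only later rows make up. A row lasts 1/12 s, in which the tool goes at most 41.7 mm and 7.16 degrees, less where a joint would pass 70% of its speed; a pose out of reach is approached as far as the arm can. A call with a gripper value outside its range is refused whole. "hand" is the opening, from 0 (shut) to 1 (fully open), set as the call begins (left out, the last holds). The fingers move at their own pace and stop on an object; "grip_force" is the grip in N (left out, the last holds). Time passes only in rows, so rows that repeat a pose let the fingers close, or fill a call up. It gives the time, the measured TCP pose, the force, the opening and the grip force at its end, in the units of the state.
- ctrl.get_state(): the state, without advancing time (a new reading comes with each control period).
- cams.read_camera(name): name is "side" or "top" or "wrist"; returns a dict with "frame" (400x640x3 uint8, red, green, blue), "vertical_fov" (degrees; the focal length in pixels is half the picture's height over the tangent of half this angle, whatever the lens; pixels are square), "cx", "cy" (the principal point, pixels), "R" (3x3) and "t" (3): a world point X has camera coordinates R X + t. Camera axes: x right, y down, z forward; pixel columns grow to the right and rows downward; lengths in m; the calibration is good to about 2 mm. A picture is of the moment at which its call begins. There is no depth.
- order.close_job(): hands the job in; it is judged then, once.
The state is a dict: "t": time; "qpos": joint angles; "dq": joint speeds; "effort": joint torques, N m; "position": TCP position; "tool_rot": TCP orientation; "wrist_force": force on the tool from outside, world axes, zero at the start; "moment": the same for the moment, N m; "width": finger opening in m; "gripper_force": force on a finger pad.
Only numpy, scipy, OpenCV 4.12 (cv2) and the standard library are available. Lean on these libraries where they do the work, as an engineer would, in place of code of your own. Each camera call takes 0.05 s, during which the arm holds its last target. There are 200 camera calls.

TASK

Move the four reagent bottles from the wooden rack into the wells of the steel rack, one to a well, in reverse order counted from the handle: the bottle next to the handle of the wooden rack goes into the well farthest from the handle of the steel rack, and so on, until the one farthest from the wooden rack's handle stands next to the steel rack's handle. They are glass: keep them upright, set each one gently down on the floor of its well without dropping it, and let go.

Things in the scene. Friction and masses are not known exactly. Their poses are not given: they have to be found in the camera images.
- tall_centre (a point): Amber glass tall slim round bottle: 30 mm diameter up to 66 mm above its foot, then shoulder, neck and 22 mm cap; 96 mm high. Blue screw cap, 0.06 to 0.19 kg, loose. The point is on its axis, half-way up (48 mm above its foot); z is up.
- stout_centre (a point): Amber glass stout round bottle: 39 mm diameter up to 58 mm above its foot, then shoulder, neck and 22 mm cap; 90 mm high. Blue screw cap, 0.06 to 0.19 kg, loose. The point is on its axis, half-way up (45 mm above its foot); z is up.
- square_centre (a point): Amber glass square bottle: 37 x 37 mm up to 56 mm above its foot, then neck and 22 mm cap; 82 mm high; its faces are turned at most 0.15 rad from the sides of its cup at the start (x and y axes normal to its side faces). Blue screw cap, 0.06 to 0.19 kg, loose. The point is on its axis, half-way up (41 mm above its foot); z is up.
- jar_centre (a point): Amber glass short straight jar with a cap as wide as itself: 38 mm diameter all the way up; 68 mm high. Blue screw cap, 0.06 to 0.19 kg, loose. The point is on its axis, half-way up (34 mm above its foot); z is up.
- old_rack: Pale wooden flat plate 284 x 66 x 4 mm, fixed, where the bottles start; may stand left or right, turned any way. Origin at bench height under the middle of its row; x runs along the row towards the end with the red handle hoop, z up. Four places at x = -93, -31, 31, 93 mm, each with a white cup. The hoop stands across the plate at x = 148 mm, 58 mm wide, 41 mm high.
- new_rack: Bright steel rack 289 x 68 mm, fixed, empty, turned independently of the wooden one. Origin at bench height under the middle of its row; x along the row towards its red handle hoop (at x = 148 mm, 41 mm high), z up. Four square wells centred at x = -93, -31, 31, 93 mm, y = 0, about 58 mm inside; floor 4 mm, tops of the 3 mm walls 18 mm above the bench.
- cup_tall: Square white drip cup, 61 mm wide outside, 55 mm inside, fixed on the wooden rack, in which the tall bottle stands at the start (within a few mm of its middle), on a floor 7 mm above the bench; rim 18 mm above the bench. It stays there and so shows the place from which it came. Origin in the middle of its underside, axes parallel to the wooden rack's.
- cup_stout: Square white drip cup, 61 mm wide outside, 55 mm inside, fixed on the wooden rack, in which the stout bottle stands at the start (within a few mm of its middle), on a floor 7 mm above the bench; rim 18 mm above the bench. It stays there and so shows the place from which it came. Origin in the middle of its underside, axes parallel to the wooden rack's.
- cup_square: Square white drip cup, 61 mm wide outside, 55 mm inside, fixed on the wooden rack, in which the square bottle stands at the start (within a few mm of its middle), on a floor 7 mm above the bench; rim 18 mm above the bench. It stays there and so shows the place from which it came. Origin in the middle of its underside, axes parallel to the wooden rack's.
- cup_jar: Square white drip cup, 61 mm wide outside, 55 mm inside, fixed on the wooden rack, in which the jar stands at the start (within a few mm of its middle), on a floor 7 mm above the bench; rim 18 mm above the bench. It stays there and so shows the place from which it came. Origin in the middle of its underside, axes parallel to the wooden rack's.
There are look-alikes about, which are no part of the job. What is shaped like the part that bears tall_centre but green or turquoise is not meant. Leave any blue look-alike of the cup_jar alone.

How it is judged:
At the end, for the whole second after the job is handed in: Each bottle is upright (0.1 rad), at rest on the floor of its own steel-rack well (centre within 16 mm of the well's middle each way, height within 5 mm); the one from the n-th place from the wooden rack's handle is in the n-th well from the steel rack's far end (((x of cup_tall in the frame of old_rack between -0.113 and -0.073 m and x of tall_centre in the frame of new_rack between 0.077 and 0.109 m) or (x of cup_tall in the frame of old_rack between -0.051 and -0.011 m and x of tall_centre in the frame of new_rack between 0.015 and 0.047 m) or (x of cup_tall in the frame of old_rack between 0.011 and 0.051 m and x of tall_centre in the frame of new_rack between -0.047 and -0.015 m) or (x of cup_tall in the frame of old_rack between 0.073 and 0.113 m and x of tall_centre in the frame of new_rack between -0.109 and -0.077 m)) and y of tall_centre in the frame of new_rack between -0.016 and 0.016 m and z of tall_centre in the frame of new_rack between 0.047 and 0.057 m and angle between each of tall_centre, stout_centre, square_centre, jar_centre's own z axis and vertical below 0.1 rad and linear speed of each of tall, stout, square, jar below 0.02 m/s and angular speed of each of tall, stout, square, jar below 0.3 rad/s and ((x of cup_stout in the frame of old_rack between -0.113 and -0.073 m and x of stout_centre in the frame of new_rack between 0.077 and 0.109 m) or (x of cup_stout in the frame of old_rack between -0.051 and -0.011 m and x of stout_centre in the frame of new_rack between 0.015 and 0.047 m) or (x of cup_stout in the frame of old_rack between 0.011 and 0.051 m and x of stout_centre in the frame of new_rack between -0.047 and -0.015 m) or (x of cup_stout in the frame of old_rack between 0.073 and 0.113 m and x of stout_centre in the frame of new_rack between -0.109 and -0.077 m)) and y of stout_centre in the frame of new_rack between -0.016 and 0.016 m and z of stout_centre in the frame of new_rack between 0.044 and 0.054 m and ((x of cup_square in the frame of old_rack between -0.113 and -0.073 m and x of square_centre in the frame of new_rack between 0.077 and 0.109 m) or (x of cup_square in the frame of old_rack between -0.051 and -0.011 m and x of square_centre in the frame of new_rack between 0.015 and 0.047 m) or (x of cup_square in the frame of old_rack between 0.011 and 0.051 m and x of square_centre in the frame of new_rack between -0.047 and -0.015 m) or (x of cup_square in the frame of old_rack between 0.073 and 0.113 m and x of square_centre in the frame of new_rack between -0.109 and -0.077 m)) and y of square_centre in the frame of new_rack between -0.016 and 0.016 m and z of square_centre in the frame of new_rack between 0.04 and 0.05 m and ((x of cup_jar in the frame of old_rack between -0.113 and -0.073 m and x of jar_centre in the frame of new_rack between 0.077 and 0.109 m) or (x of cup_jar in the frame of old_rack between -0.051 and -0.011 m and x of jar_centre in the frame of new_rack between 0.015 and 0.047 m) or (x of cup_jar in the frame of old_rack between 0.011 and 0.051 m and x of jar_centre in the frame of new_rack between -0.047 and -0.015 m) or (x of cup_jar in the frame of old_rack between 0.073 and 0.113 m and x of jar_centre in the frame of new_rack between -0.109 and -0.077 m)) and y of jar_centre in the frame of new_rack between -0.016 and 0.016 m and z of jar_centre in the frame of new_rack between 0.033 and 0.043 m); the robot touches nothing.
It fails at once if a bottle is tipped over (leans more than 0.6 rad) (angle between any of tall_centre, stout_centre, square_centre, jar_centre's own z axis and vertical above 0.6 rad).
It fails at once if a bottle is dropped into the steel rack (faster than 0.5 m/s within 30 mm of the well floor; a fall of over 13 mm) ((linear speed of tall above 0.5 m/s and horizontal distance between tall_centre and new_rack below 0.13 m and height (world z) of tall_centre below 0.082 m) or (linear speed of stout above 0.5 m/s and horizontal distance between stout_centre and new_rack below 0.13 m and height (world z) of stout_centre below 0.079 m) or (linear speed of square above 0.5 m/s and horizontal distance between square_centre and new_rack below 0.13 m and height (world z) of square_centre below 0.075 m) or (linear speed of jar above 0.5 m/s and horizontal distance between jar_centre and new_rack below 0.13 m and height (world z) of jar_centre below 0.068 m)).
It fails at once if a bottle is rammed into the steel rack (over 60 N) (contact force between any of tall, stout, square, jar and new_rack above 60 N).
It also fails if it takes over 102 s, if anything falls off the work surface, if the arm or the gripper's body presses on something with over 40 N, if the wrist force passes 120 N, or if a joint passes its speed limit or range.

## Working session

There is one attempt and no reset: what is moved stays moved. The work goes in short steps, Python scripts to look and compute and a tool call to move; the robot and the scene stay as the last step left them, time stands still between calls to the robot, and variables do not carry over. Pictures are saved under pics/ and viewed, at most 14 in all, crops included, and the job is handed in when it is done.

Besides the shell and the picture viewer there is one more tool, called after ">>>" in YAML: its name, and indented under it one key for each argument. drive_tool: Moves the arm, as the interface text tells. Its arguments: {"type":"object","properties":{"commands":{"type":"string"},"hand":{"type":"number"},"grip_force":{"type":"number"}},"required":["commands"]}

```bash
mkdir -p pics
python3 - <<'E'
from bench import ctrl,cams
import cv2
s=ctrl.get_state();print({k:s[k] for k in('t','position','tool_rot','width')})
for n in("top","side"):
    c=cams.read_camera(n);cv2.imwrite(f'pics/{n}0.png',c['frame'][:,:,::-1]);print(n,c['vertical_fov'],c['cx'],c['cy'],c['R'],c['t'])
E
```

```text
{'t': 0.0, 'position': array([ 0.21856052, -0.50441009,  0.23066317]), 'tool_rot': array([-6.64432956e-04,  9.79182405e-01,  2.02981218e-01, -3.84401056e-05]), 'width': 0.08555060120202983}
top 42.754291290415956 316.3087102867081 206.1965594595193 [[ 0.01804741 -0.99969063  0.01711545]
 [-0.99783751 -0.01909078 -0.06289557]
 [ 0.06320286 -0.01594334 -0.99787334]] [-0.01711101  0.50298829  1.32485298]
side 55.04323040560906 321.259927386297 199.58851217556025 [[-0.91970101 -0.39255049 -0.00735967]
 [-0.22492897  0.54216174 -0.80960954]
 [ 0.32180275 -0.74294331 -0.58692268]] [0.44599913 0.15824168 0.81329481]
```

View pics/top0.png

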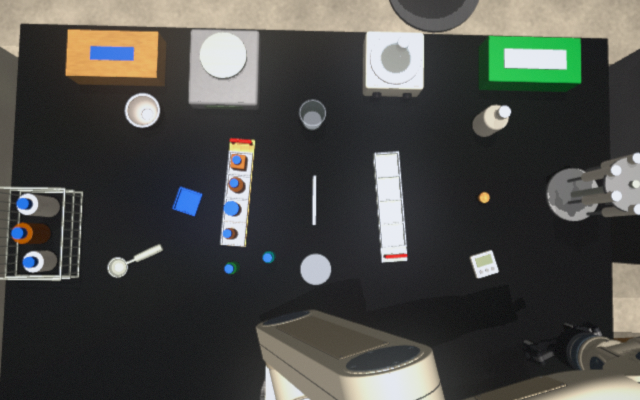

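View pics/side0.png

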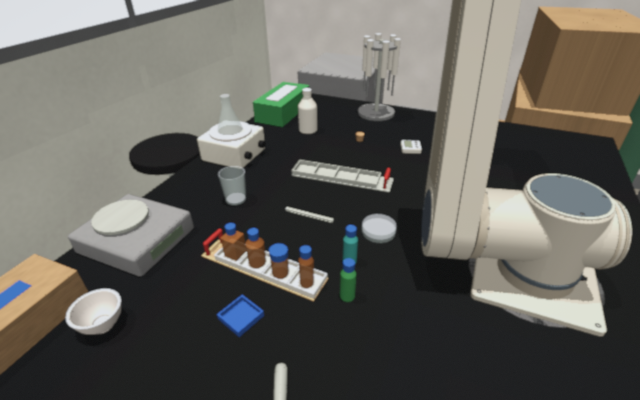

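Candidates: amber bottles at top-view (238,160), (236,184), (232,208) and (229,233). The look-alikes are green (230,268), turquoise (268,257) and the blue tray (187,201). I pick the four amber ones on the wooden rack. Next I'll check that choice in a close crop.

```bash
cat > h.py <<'E'
import numpy as np,cv2
from bench import ctrl,cams
def ray(c,u,v,z):
    f=200/np.tan(np.radians(c['vertical_fov'])/2)
    d=c['R'].T@np.array([(u-c['cx'])/f,(v-c['cy'])/f,1]);o=-c['R'].T@c['t']
    return o+d*(z-o[2])/d[2]
def proj(c,X):
    f=200/np.tan(np.radians(c['vertical_fov'])/2);p=c['R']@np.array(X)+c['t']
    return np.array([c['cx']+f*p[0]/p[2],c['cy']+f*p[1]/p[2]])
E
python3 - <<'E'
from h import *
c=cams.read_camera('top');np.save('pics/top.npy',c,allow_pickle=True)
a=c['frame'][130:280,215:275,::-1];b=c['frame'][130:280,365:425,::-1]
k=lambda i:cv2.resize(i,None,fx=4,fy=4,interpolation=cv2.INTER_CUBIC)
cv2.imwrite('pics/z.png',np.hstack([k(a),k(b)]))
E
```

```text
(no output)
```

View pics/z.png

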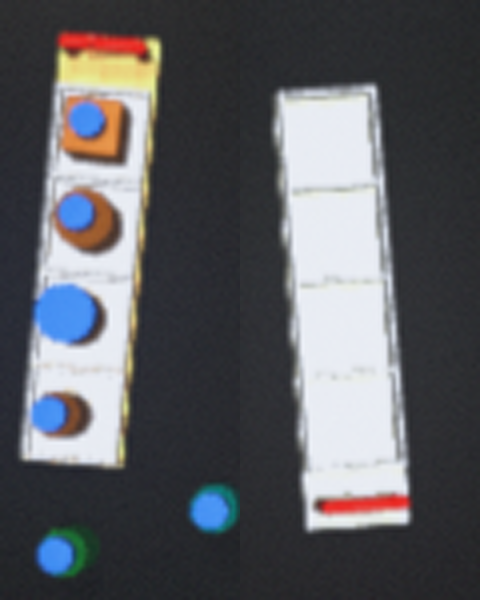

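```bash
cat > m.py <<'E'
from h import *
c=np.load('pics/top.npy',allow_pickle=True).item()
h=cv2.cvtColor(c['frame'],cv2.COLOR_RGB2HSV)
m=cv2.inRange(h,(100,120,120),(125,255,255));n,l,s,ce=cv2.connectedComponentsWithStats(m)
Z=dict(square=(238,160,.089),stout=(236,184,.097),jar=(232,208,.075),tall=(229,233,.103))
for k,(u,v,z) in Z.items():
    i=1+np.argmin(np.hypot(*(ce[1:]-[u,v]).T));print(k,ce[i],s[i,4],ray(c,*ce[i],z).round(4))
P=lambda x,y,z:ray(c,365+(x-240)/4-.375,130+y/4-.375,z)[:2]
A=P(326.5,88,.018);B=P(355,466,.018);M=P(341,282,.018)
print(A,B,M,(A+B)/2,np.linalg.norm(A-B)); d=(B-A)/np.linalg.norm(B-A)
print(d,[((A+B)/2+d*x).round(4) for x in(-.093,-.031,.031,.093)])
Q=lambda x,y,z:ray(c,215+x/4-.375,130+y/4-.375,z)[:2]
for x,y in((116,183),(90,275),(83,372)):pass
print('wood ends',Q(109,40,.004),Q(72,462,.01),[ray(c,*p,.01).round(3) for p in((215+57/4,130+91/4),(215+22/4,130+460/4),(215+105/4,130+463/4))])
print('greens',ray(c,230,268,.1),ray(c,268,257,.1))
E
python3 m.py
```

```text
square [236.33333333 159.54901961] 51 [0.6111 0.1945 0.089 ]
stout [233.61111111 182.61111111] 54 [0.5524 0.1985 0.097 ]
jar [230.82285714 207.87428571] 175 [0.4912 0.2069 0.075 ]
tall [226.90163934 233.1147541 ] 61 [0.4278 0.2104 0.103 ]
[ 0.65119637 -0.19005522] [ 0.40237574 -0.21107146] [ 0.52278108 -0.20081782] [ 0.52678606 -0.20056334] 0.24970660639226902
[-0.99645194 -0.08416375] [array([ 0.6195, -0.1927]), array([ 0.5577, -0.198 ]), array([ 0.4959, -0.2032]), array([ 0.4341, -0.2084])]
wood ends [0.67778686 0.19346405] [0.39738496 0.20921916] [array([0.641, 0.225, 0.01 ]), array([0.397, 0.241, 0.01 ]), array([0.396, 0.187, 0.01 ])]
greens [0.34318462 0.20091908 0.1       ] [0.37144574 0.10922141 0.1       ]
```

>>> drive_tool:
  commands: "3 -1.4 -0.6 -7; 6.2 -2.8 -1.2 -14; 9.4 -4.2 -1.8 -21; 12.6 -5.6 -2.4 -28; 15.8 -7 -3 -35; 19 -8.4 -3.6 -42; 22.2 -9.8 -4.2 -49; 25.4 -11.2 -4.8 -56"
  hand: 1
  grip_force: 40

```text
t: 0.82
position: [0.408, -0.2994, 0.2795]
tool_rot: [-0.0, 0.767, 0.641, 0.0]
wrist_force: [0.4, -0.5, -0.2]
width: 0.0856
gripper_force: 0.0
```

```bash
cat > g.py <<'E'
# usage: g.py x y z yawdeg : shift/turn in tool axes from the present pose
import sys
from h import *
from scipy.spatial.transform import Rotation as Ro
s=ctrl.get_state();q=s['tool_rot'];R=Ro.from_quat(np.r_[q[1:],q[0]]).as_matrix()
p=s['position'];yaw=np.degrees(np.arctan2(R[1,0],R[0,0]))
print('t',round(s['t'],2),'p',p.round(4),'yaw',yaw.round(2),'tilt',R[:2,2].round(3),'w',round(s['width'],4),'j',np.round(s['qpos'],2),'F',np.round(s['wrist_force'],1))
if len(sys.argv)>4:
    x=np.array([float(a) for a in sys.argv[1:5]])
    print('shift cm',(R.T@(x[:3]-p)*100).round(2),'spin',round(-((x[3]-yaw+180)%360-180),1))
E
python3 g.py .5 -.2 .3 184.8
```

```text
t 0.82 p [ 0.408  -0.2994  0.2795] yaw 79.76 tilt [-0.  0.] w 0.0856 j [-0.8   0.17  0.03  1.43  0.    0.95] F [ 0.4 -0.5 -0.2]
shift cm [11.42  7.29 -2.05] spin -105.0
```

>>> drive_tool:
  commands: "1.4 0.9 -0.3 -7; 2.8 1.8 -0.5 -14; 4.3 2.7 -0.8 -21; 5.7 3.6 -1 -28; 7.1 4.6 -1.3 -35; 8.6 5.5 -1.5 -42; 10 6.4 -1.8 -49; 11.4 7.3 -2.1 -56"

```text
t: 1.48
position: [0.5003, -0.2015, 0.3001]
tool_rot: [-0.0, 0.376, 0.926, 0.0]
wrist_force: [-0.1, -0.9, -0.0]
width: 0.0854
gripper_force: 0.0
```

>>> drive_tool:
  commands: "0 0 0 -7; 0 0 0 -14; 0 0 0 -21; 0 0 0 -28; 0 0 0 -35; 0 0 0 -42; 0 0 0 -49; 0 0 0 -49"

```text
t: 2.15
position: [0.4998, -0.2022, 0.3]
tool_rot: [-0.0, -0.041, 0.999, 0.0]
wrist_force: [1.2, -0.5, -0.2]
width: 0.0855
gripper_force: 0.0
```

```bash
python3 g.py
python3 - <<'E'
from h import *
c=cams.read_camera('wrist');np.save('pics/w1.npy',c,allow_pickle=True);cv2.imwrite('pics/w1.png',c['frame'][:,:,::-1])
for w in [(.6195,-.1927),(.5577,-.198),(.4959,-.2032),(.4341,-.2084)]:print(proj(c,[*w,.004]))
E
```

```text
t 2.15 p [ 0.4998 -0.2022  0.3   ] yaw -175.25 tilt [-0.  0.] w 0.0855 j [-0.54  0.23  0.16  1.5  -0.   -0.62] F [ 1.2 -0.5 -0.2]
[317.72487924 233.59801031]
[317.63973911 199.01082915]
[317.61050515 161.43815623]
[317.57862945 120.47020199]
```

View pics/w1.png

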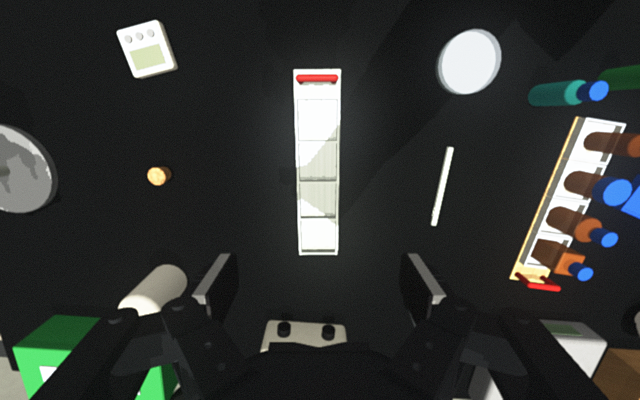

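The wrist view shows the steel wells at column 318, rows 119, 160, 199 and 234. That matches my projections to within a pixel, so the steel pose is good. Now to the wooden rack.

>>> drive_tool:
  commands: "-0.4 2.5 0 1; -0.9 6.3 0 2; -1.4 10.2 0 3; -1.9 14.1 0 4; -2.4 18 0 5; -2.9 21.9 0 6; -3.4 25.8 0 7; -3.9 29.5 0 8"

```text
t: 2.87
position: [0.5156, 0.0969, 0.3004]
tool_rot: [0.0, 0.034, 0.999, 0.0]
wrist_force: [1.0, -0.8, 0.1]
width: 0.0852
gripper_force: 0.0
```

>>> drive_tool:
  commands: "-0.3 2.5 0 0; -0.5 5 0 0; -0.7 7.5 0 1; -0.9 9.2 0 1; -0.9 10 0 1; -0.9 10 0 1; -0.9 10 0 1; -0.9 10 0 1"

```text
t: 3.53
position: [0.5311, 0.1932, 0.3003]
tool_rot: [-0.0, 0.041, 0.999, -0.0]
wrist_force: [-0.3, 0.8, -0.8]
width: 0.0855
gripper_force: 0.0
```

```bash
python3 g.py .52 .2025 .3 175.5
python3 - <<'E'
from h import *
c=cams.read_camera('wrist');np.save('pics/w2.npy',c,allow_pickle=True);cv2.imwrite('pics/w2.png',c['frame'][:,:,::-1])
h=cv2.cvtColor(c['frame'],cv2.COLOR_RGB2HSV)
m=cv2.inRange(h,(100,120,120),(125,255,255));n,l,s,ce=cv2.connectedComponentsWithStats(m)
for k,X in dict(square=(.6111,.1945,.089),stout=(.5524,.1985,.097),jar=(.4912,.2069,.075),tall=(.4278,.2104,.103)).items():
    p=proj(c,X);i=1+np.argmin(np.hypot(*(ce[1:]-p).T));print(k,p.round(1),ce[i].round(1),s[i],ray(c,*ce[i],X[2]).round(4))
E
```

```text
t 3.53 p [0.5311 0.1932 0.3003] yaw 175.32 tilt [-0. -0.] w 0.0855 j [ 0.2   0.28  0.22  1.51 -0.    0.28] F [-0.3  0.8 -0.8]
shift cm [1.19 0.84 0.03] spin -0.2
square [323.7 232.3] [325.1 232. ] [318 226  15  14 157] [0.6108 0.1964 0.089 ]
stout [323.5 192.9] [324.4 192.2] [317 185  16  16 195] [0.5516 0.1997 0.097 ]
jar [326.2 142.4] [326.9 141.8] [314 128  28  29 613] [0.4906 0.2079 0.075 ]
tall [325.9  87.9] [327.2  88. ] [319  79  18  19 276] [0.4281 0.2119 0.103 ]
```

View pics/w2.png

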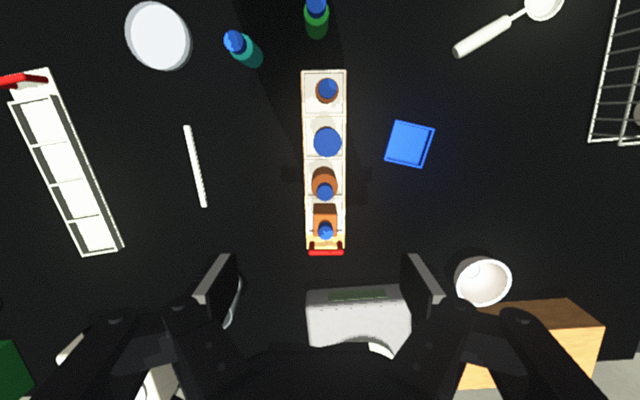

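The wrist view shows square at (325,232), stout at (324,192), jar at (327,142) and tall at (327,88), all within 2 mm of the top view. I start with the tall bottle.

>>> drive_tool:
  commands: "1 0.1 1.2 0; 2.5 0.2 3.2 0; 4.2 0.4 5.5 0; 6 0.5 8 0; 7.8 0.7 10.5 0; 9.3 0.8 12.5 0; 10.2 0.9 13.6 0; 10.4 0.9 14 0"

```text
t: 4.25
position: [0.4261, 0.2104, 0.159]
tool_rot: [-0.001, 0.041, 0.999, -0.0]
wrist_force: [-0.1, -0.0, 0.2]
width: 0.0851
gripper_force: 0.0
```

>>> drive_tool:
  commands: "0 0 0 0; 0 0 1.5 0; 0 0 3.5 0; 0 0 5.8 0; 0 0 8 0; 0 0 10 0; 0 0 11.5 0; 0 0 12.2 0"

```text
t: 4.92
position: [0.4291, 0.2108, 0.0374]
tool_rot: [-0.0, 0.041, 0.999, -0.0]
wrist_force: [-1.5, -1.0, 0.4]
width: 0.0854
gripper_force: 0.0
```

```bash
python3 g.py .428 .211 .038 175.3
python3 - <<'E'
from h import *
c=cams.read_camera('wrist');d=cams.read_camera('side')
cv2.imwrite('pics/w3.png',np.vstack([cv2.resize(c['frame'],(480,300)),cv2.resize(d['frame'][180:330,190:430],(480,300))])[:,:,::-1])
E
```

```text
t 4.92 p [0.4291 0.2108 0.0374] yaw 175.35 tilt [-0. -0.] w 0.0854 j [ 0.28  0.28 -0.48  0.81 -0.    0.36] F [-1.5 -1.   0.4]
shift cm [ 0.11  0.01 -0.06] spin 0.1
```

View pics/w3.png

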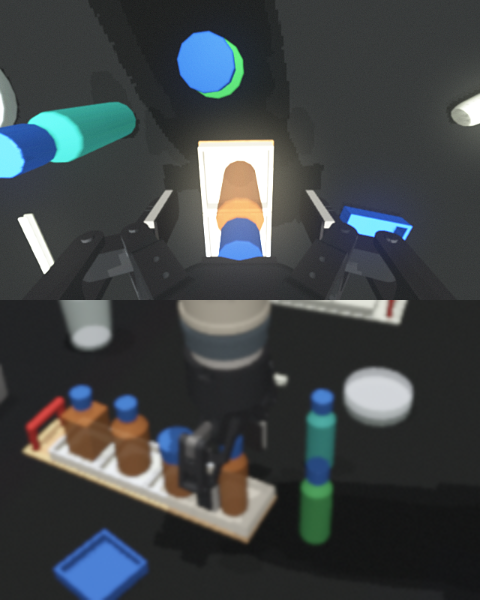

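The tall bottle is centred between the open fingers, with green and turquoise well clear. Closing.

>>> drive_tool:
  commands: "0 0 0 0; 0 0 0 0; 0 0 0 0; 0 0 0 0; 0 0 0 0; 0 0 0 0; 0 0 0 0; 0 0 0 0"
  hand: 0
  grip_force: 40

```text
t: 5.68
position: [0.4286, 0.2114, 0.039]
tool_rot: [0.001, 0.04, 0.999, 0.0]
wrist_force: [-0.7, -1.9, 5.7]
width: 0.0291
gripper_force: 39.3
```

>>> drive_tool:
  commands: "0 0 -0.3 0; 0 0 -0.8 0; 0 0 -1.6 0; 0 0 -2.6 0; 0 0 -3.6 0; 0 0 -4.6 0; 0 0 -5.5 0; 0 0 -6 0"

```text
t: 6.35
position: [0.4287, 0.2115, 0.0998]
tool_rot: [0.001, 0.04, 0.999, 0.0]
wrist_force: [0.3, -1.0, -0.2]
width: 0.0288
gripper_force: 39.5
```

```bash
python3 g.py .4341 -.2084 .098 184.8
```

```text
t 6.35 p [0.4287 0.2115 0.0998] yaw 175.43 tilt [0.001 0.   ] w 0.0288 j [ 0.28  0.22 -0.39  0.96  0.    0.36] F [ 0.3 -1.  -0.2]
shift cm [ -3.89 -41.82   0.16] spin -9.4
```

>>> drive_tool:
  commands: "-0.1 -0.8 0 0; -0.2 -2.4 0 -0.5; -0.5 -5 0 -1; -0.8 -8 0 -2; -1.1 -11.4 0 -2.7; -1.4 -14.8 0 -3.4; -1.7 -18.2 0 -4.2; -2 -21.6 0 -5"

```text
t: 7.02
position: [0.4302, -0.0074, 0.098]
tool_rot: [-0.0, -0.004, 1.0, -0.0]
wrist_force: [1.7, -0.3, -0.9]
width: 0.0288
gripper_force: 39.6
```

>>> drive_tool:
  commands: "0 -3.4 0 -0.7; 0 -6.8 0 -1.4; 0 -10.2 0 -2.2; 0 -13.4 0 -3; 0 -16 0 -3.6; 0 -18 0 -4; 0 -19.2 0 -4.4; 0 -19.6 0 -4.4"

```text
t: 7.68
position: [0.4319, -0.2037, 0.0978]
tool_rot: [-0.0, -0.041, 0.999, 0.0]
wrist_force: [-0.2, 0.6, -0.0]
width: 0.0288
gripper_force: 39.6
```

```bash
python3 g.py .4341 -.2084 .036 184.8
```

```text
t 7.68 p [ 0.4319 -0.2037  0.0978] yaw -175.29 tilt [-0.001 -0.   ] w 0.0288 j [-0.62  0.22 -0.39  0.96 -0.   -0.7 ] F [-0.2  0.6 -0. ]
shift cm [-0.19 -0.49  6.18] spin -0.1
```

>>> drive_tool:
  commands: "-0.1 -0.3 0.4 0; -0.2 -0.5 1.2 0; -0.2 -0.5 2.2 0; -0.2 -0.5 3.3 0; -0.2 -0.5 4.3 0; -0.2 -0.5 5 0; -0.2 -0.5 5.5 0; -0.2 -0.5 5.7 0"

```text
t: 8.35
position: [0.4345, -0.2056, 0.0404]
tool_rot: [-0.001, -0.042, 0.999, 0.0]
wrist_force: [-0.1, 0.1, -0.7]
width: 0.0291
gripper_force: 39.6
```

>>> drive_tool:
  commands: "0 0 0.05 0; 0 0 0.1 0; 0 0 0.15 0; 0 0 0.2 0; 0 0 0.25 0; 0 0 0.3 0; 0 0 0.35 0; 0 0 0.4 0"

```text
t: 9.02
position: [0.4348, -0.2064, 0.0373]
tool_rot: [0.0, -0.042, 0.999, -0.0]
wrist_force: [-0.2, -0.9, 0.2]
width: 0.0288
gripper_force: 39.6
```

```bash
python3 g.py .4341 -.2084 .036 184.8
```

```text
t 9.02 p [ 0.4348 -0.2064  0.0373] yaw -175.18 tilt [ 0. -0.] w 0.0288 j [-0.62  0.29 -0.48  0.81  0.   -0.7 ] F [-0.2 -0.9  0.2]
shift cm [ 0.09 -0.2   0.13] spin 0.0
```

Not yet in contact, so I keep lowering gently.

>>> drive_tool:
  commands: "0 -0.1 0.05 0; 0 -0.2 0.1 0; 0 -0.2 0.15 0; 0 -0.2 0.2 0; 0 -0.2 0.25 0; 0 -0.2 0.25 0; 0 -0.2 0.25 0; 0 -0.2 0.25 0"

```text
t: 9.68
position: [0.4352, -0.2086, 0.036]
tool_rot: [0.001, -0.042, 0.999, -0.001]
wrist_force: [-4.1, 2.0, 14.9]
width: 0.0288
gripper_force: 41.4
```

>>> drive_tool:
  commands: "0 0 -0.1 0; 0 0 -0.1 0; 0 0 -0.1 0; 0 0 -0.1 0; 0 0 -0.1 0; 0 0 -0.1 0; 0 0 -0.1 0; 0 0 -0.1 0"
  hand: 1

```text
t: 10.35
position: [0.435, -0.2083, 0.0357]
tool_rot: [-0.0, -0.042, 0.999, 0.0]
wrist_force: [0.0, -0.7, 0.4]
width: 0.0854
gripper_force: 0.0
```

>>> drive_tool:
  commands: "0 0 -0.5 0; 0 0 -1.5 0; 0 0 -3 0; 0 0 -5 0; 0 0 -7.2 0; 0 0 -9.6 0; 0 0 -11.6 0; 0 0 -12.5 0"

```text
t: 11.02
position: [0.4357, -0.2088, 0.1636]
tool_rot: [0.001, -0.042, 0.999, -0.001]
wrist_force: [0.2, -0.6, -0.1]
width: 0.0856
gripper_force: 0.0
```

```bash
python3 g.py .491 .2075 .15 175.3
python3 - <<'E'
from h import *
d=cams.read_camera('side');f=200/np.tan(np.radians(d['vertical_fov'])/2)
cv2.imwrite('pics/s4.png',cv2.resize(d['frame'][120:320,190:430],None,fx=2,fy=2)[:,:,::-1])
E
```

```text
t 11.02 p [ 0.4357 -0.2088  0.1636] yaw -175.17 tilt [ 0.003 -0.002] w 0.0856 j [-0.62  0.17 -0.27  1.13  0.   -0.71] F [ 0.2 -0.6 -0.1]
shift cm [-9.01 41.02  1.3 ] spin 9.5
```

View pics/s4.png

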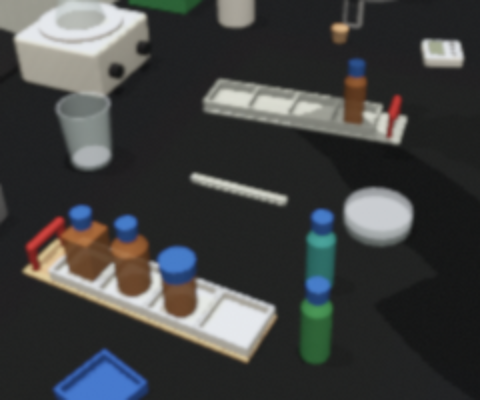

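The tall bottle stands upright in the well next to the steel handle. Next, the jar.

>>> drive_tool:
  commands: "-0.4 1.5 0 0.5; -1 4.5 0 1.2; -1.8 8.2 0 2; -2.6 12 0 3; -3.4 15.8 0 4; -4.2 19.6 0 5; -5 23.4 0 6; -5.8 27 0 7"

```text
t: 11.73
position: [0.4695, 0.0676, 0.1599]
tool_rot: [-0.001, 0.019, 1.0, 0.0]
wrist_force: [1.6, -0.3, -0.0]
width: 0.0855
gripper_force: 0.0
```

>>> drive_tool:
  commands: "-0.6 3 0 0.5; -1.3 6 0 1; -2 9 0 1.5; -2.5 11.5 0 2; -2.8 13 0 2; -2.8 13.4 0 2; -2.8 13.4 0 2; -2.8 13.4 0 2"

```text
t: 12.4
position: [0.5026, 0.198, 0.16]
tool_rot: [-0.001, 0.036, 0.999, -0.0]
wrist_force: [0.2, -0.8, 0.3]
width: 0.0853
gripper_force: 0.0
```

```bash
python3 g.py .491 .2075 .032 175.3
```

```text
t 12.4 p [0.5026 0.198  0.16  ] yaw 175.85 tilt [-0.001 -0.001] w 0.0853 j [ 0.22  0.27 -0.14  1.16 -0.    0.29] F [ 0.2 -0.8  0.3]
shift cm [ 1.21  0.87 12.8 ] spin 0.5
```

>>> drive_tool:
  commands: "0.5 0.4 0.2 0.5; 1 0.8 1 0.5; 1.2 0.9 2.5 0.5; 1.2 0.9 5 0.5; 1.2 0.9 7.6 0.5; 1.2 0.9 10.2 0.5; 1.2 0.9 12.2 0.5; 1.2 0.9 12.9 0.5"

```text
t: 13.07
position: [0.4895, 0.2074, 0.0288]
tool_rot: [-0.002, 0.041, 0.999, -0.001]
wrist_force: [-0.6, 0.7, 0.3]
width: 0.0854
gripper_force: 0.0
```

>>> drive_tool:
  commands: "0 0 0 0; 0 0 0 0; 0 0 0 0; 0 0 0 0; 0 0 0 0; 0 0 0 0; 0 0 0 0; 0 0 0 0"
  hand: 0

```text
t: 13.73
position: [0.4926, 0.2083, 0.0331]
tool_rot: [0.001, 0.041, 0.999, 0.0]
wrist_force: [-0.1, -1.7, 7.0]
width: 0.0366
gripper_force: 39.4
```

>>> drive_tool:
  commands: "0 0 -0.3 0; 0 0 -0.8 0; 0 0 -1.6 0; 0 0 -2.6 0; 0 0 -3.6 0; 0 0 -4.6 0; 0 0 -5.5 0; 0 0 -6 0"

```text
t: 14.4
position: [0.4924, 0.2084, 0.0935]
tool_rot: [0.001, 0.041, 0.999, 0.0]
wrist_force: [0.9, -0.2, -1.0]
width: 0.037
gripper_force: 40.0
```

```bash
python3 g.py .4955 -.2032 .092 184.8
```

```text
t 14.4 p [0.4924 0.2084 0.0935] yaw 175.33 tilt [0.002 0.   ] w 0.037 j [ 0.24  0.31 -0.27  0.99 -0.    0.32] F [ 0.9 -0.2 -1. ]
shift cm [ -3.66 -41.     0.14] spin -9.5
```

>>> drive_tool:
  commands: "-0.1 -0.8 0 0; -0.2 -2.4 0 -0.5; -0.5 -5 0 -1; -0.8 -8 0 -2; -1.1 -11.4 0 -2.7; -1.4 -14.8 0 -3.4; -1.7 -18.2 0 -4.2; -2 -21.6 0 -5"

```text
t: 15.07
position: [0.4935, -0.0106, 0.0915]
tool_rot: [-0.0, -0.003, 1.0, -0.0]
wrist_force: [0.7, 0.9, -1.2]
width: 0.0369
gripper_force: 40.1
```

>>> drive_tool:
  commands: "0 -3.4 0 -0.7; 0 -6.8 0 -1.4; 0 -10.2 0 -2.2; 0 -13.2 0 -3; 0 -15.8 0 -3.6; 0 -17.8 0 -4; 0 -19 0 -4.4; 0 -19.3 0 -4.4"

```text
t: 15.73
position: [0.4947, -0.204, 0.0912]
tool_rot: [-0.0, -0.04, 0.999, -0.0]
wrist_force: [-0.9, 0.3, -0.9]
width: 0.0369
gripper_force: 40.1
```

```bash
python3 g.py .4955 -.2032 .030 184.8
```

```text
t 15.73 p [ 0.4947 -0.204   0.0912] yaw -175.4 tilt [-0.001 -0.   ] w 0.0369 j [-0.55  0.31 -0.27  0.99 -0.   -0.63] F [-0.9  0.3 -0.9]
shift cm [-0.09  0.08  6.12] spin -0.2
```

>>> drive_tool:
  commands: "0 0.1 0.4 0; 0 0.1 1.2 0; 0 0.1 2.2 0; 0 0.1 3.3 0; 0 0.1 4.3 0; 0 0.1 5 0; 0 0.1 5.5 0; 0 0.1 5.7 0"

```text
t: 16.4
position: [0.4948, -0.2001, 0.0337]
tool_rot: [-0.001, -0.041, 0.999, 0.0]
wrist_force: [-0.5, 0.4, -0.2]
width: 0.037
gripper_force: 40.1
```

>>> drive_tool:
  commands: "0 0 0.05 0; 0 0 0.1 0; 0 0 0.15 0; 0 0 0.2 0; 0 0 0.25 0; 0 0 0.3 0; 0 0 0.35 0; 0 0 0.4 0"

```text
t: 17.07
position: [0.4952, -0.2007, 0.0308]
tool_rot: [0.0, -0.041, 0.999, -0.0]
wrist_force: [-0.1, -0.6, -1.7]
width: 0.0374
gripper_force: 40.1
```

>>> drive_tool:
  commands: "0 -0.1 0.05 0; 0 -0.2 0.1 0; 0 -0.2 0.15 0; 0 -0.2 0.2 0; 0 -0.2 0.25 0; 0 -0.2 0.25 0; 0 -0.2 0.25 0; 0 -0.2 0.25 0"

```text
t: 17.73
position: [0.4957, -0.2021, 0.0299]
tool_rot: [0.001, -0.041, 0.999, 0.0]
wrist_force: [-4.4, 5.9, 19.5]
width: 0.037
gripper_force: 39.1
```

>>> drive_tool:
  commands: "0 0 -0.1 0; 0 0 -0.1 0; 0 0 -0.1 0; 0 0 -0.1 0; 0 0 -0.1 0; 0 0 -0.1 0; 0 0 -0.1 0; 0 0 -0.1 0"
  hand: 1

```text
t: 18.4
position: [0.4953, -0.2026, 0.0292]
tool_rot: [-0.0, -0.041, 0.999, 0.0]
wrist_force: [-0.8, 0.5, 0.4]
width: 0.0851
gripper_force: 0.0
```

>>> drive_tool:
  commands: "0 0 -0.5 0; 0 0 -1.5 0; 0 0 -3 0; 0 0 -5 0; 0 0 -7.2 0; 0 0 -9.6 0; 0 0 -11.8 0; 0 0 -12.8 0"

```text
t: 19.07
position: [0.4962, -0.2031, 0.1611]
tool_rot: [0.002, -0.041, 0.999, -0.001]
wrist_force: [0.2, 1.1, 0.1]
width: 0.0856
gripper_force: 0.0
```

>>> drive_tool:
  commands: "-0.4 1.5 0 0.5; -1 4.5 0 1.2; -1.8 8.2 0 2; -2.6 12 0 3; -3.4 15.8 0 4; -4.2 19.6 0 5; -5 23.4 0 6; -5.8 27 0 7"

```text
t: 19.73
position: [0.5306, 0.0733, 0.1575]
tool_rot: [0.0, 0.02, 1.0, 0.0]
wrist_force: [1.2, -0.3, 0.5]
width: 0.0852
gripper_force: 0.0
```

>>> drive_tool:
  commands: "-0.6 3 0 0.5; -1.2 6 0 1; -1.5 8.5 0 1.5; -1.6 10.5 0 2; -1.7 12 0 2.5; -1.7 12.8 0 2.5; -1.7 13 0 2.5; -1.7 13 0 2.5"

```text
t: 20.4
position: [0.5529, 0.2005, 0.1572]
tool_rot: [-0.0, 0.041, 0.999, -0.0]
wrist_force: [-0.8, 0.4, -0.2]
width: 0.0851
gripper_force: 0.0
```

```bash
python3 g.py .552 .199 .029 175.3
```

```text
t 20.4 p [0.5529 0.2005 0.1572] yaw 175.27 tilt [-0. -0.] w 0.0851 j [ 0.21  0.35 -0.03  1.19 -0.    0.29] F [-0.8  0.4 -0.2]
shift cm [ 0.07 -0.15 12.82] spin -0.0
```

>>> drive_tool:
  commands: "0 -0.1 0.3 0; 0.1 -0.2 1.3 0; 0.1 -0.2 3 0; 0.1 -0.2 5.4 0; 0.1 -0.2 8 0; 0.1 -0.2 10.4 0; 0.1 -0.2 12.2 0; 0.1 -0.2 12.8 0"

```text
t: 21.07
position: [0.55, 0.1971, 0.0259]
tool_rot: [-0.002, 0.042, 0.999, -0.001]
wrist_force: [-0.2, -0.6, 0.5]
width: 0.0854
gripper_force: 0.0
```

>>> drive_tool:
  commands: "0 0 0 0; 0 0 0 0; 0 0 0 0; 0 0 0 0; 0 0 0 0; 0 0 0 0; 0 0 0 0; 0 0 0 0"
  hand: 0

```text
t: 21.73
position: [0.5527, 0.1986, 0.0307]
tool_rot: [0.001, 0.042, 0.999, 0.0]
wrist_force: [-0.4, -0.6, 7.4]
width: 0.038
gripper_force: 40.1
```

>>> drive_tool:
  commands: "0 0 -0.3 0; 0 0 -0.8 0; 0 0 -1.6 0; 0 0 -2.6 0; 0 0 -3.6 0; 0 0 -4.6 0; 0 0 -5.5 0; 0 0 -6 0"

```text
t: 22.4
position: [0.5524, 0.1987, 0.0911]
tool_rot: [0.001, 0.042, 0.999, 0.0]
wrist_force: [0.1, 0.3, -1.5]
width: 0.0383
gripper_force: 40.3
```

```bash
python3 g.py .5575 -.198 .09 184.8
```

```text
t 22.4 p [0.5524 0.1987 0.0911] yaw 175.23 tilt [0.002 0.   ] w 0.0383 j [ 0.2   0.39 -0.15  1.03 -0.    0.29] F [ 0.1  0.3 -1.5]
shift cm [ -3.81 -39.49   0.1 ] spin -9.6
```

>>> drive_tool:
  commands: "-0.1 -0.8 0 0; -0.2 -2.4 0 -0.5; -0.5 -5 0 -1; -0.8 -8 0 -2; -1.1 -11.4 0 -2.7; -1.4 -14.8 0 -3.4; -1.7 -18.2 0 -4.2; -2 -21.6 0 -5"

```text
t: 23.07
position: [0.5532, -0.0204, 0.0889]
tool_rot: [-0.0, -0.002, 1.0, -0.0]
wrist_force: [0.9, -0.8, -0.5]
width: 0.0378
gripper_force: 40.3
```

>>> drive_tool:
  commands: "0 -3.4 0 -0.7; 0 -6.6 0 -1.4; -0.1 -9.6 0 -2.2; -0.1 -12.4 0 -3; -0.1 -14.8 0 -3.8; -0.1 -16.6 0 -4.2; -0.1 -17.6 0 -4.5; -0.1 -17.8 0 -4.5"

```text
t: 23.73
position: [0.5551, -0.1983, 0.0888]
tool_rot: [-0.0, -0.04, 0.999, 0.0]
wrist_force: [-0.2, 1.0, -0.9]
width: 0.038
gripper_force: 40.3
```

```bash
python3 g.py .5575 -.198 .0277 184.8
```

```text
t 23.73 p [ 0.5551 -0.1983  0.0888] yaw -175.39 tilt [-0.001 -0.   ] w 0.038 j [-0.49  0.4  -0.14  1.03 -0.   -0.57] F [-0.2  1.  -0.9]
shift cm [-0.25  0.01  6.11] spin -0.2
```

>>> drive_tool:
  commands: "-0.1 0 0.4 0; -0.2 0 1.2 0; -0.2 0 2.2 0; -0.2 0 3.3 0; -0.2 0 4.3 0; -0.2 0 5 0; -0.2 0 5.5 0; -0.2 0 5.7 0"

```text
t: 24.4
position: [0.5572, -0.1956, 0.0312]
tool_rot: [-0.001, -0.041, 0.999, 0.0]
wrist_force: [0.4, -0.6, -0.9]
width: 0.0381
gripper_force: 40.3
```

>>> drive_tool:
  commands: "0 0 0.05 0; 0 0 0.1 0; 0 0 0.15 0; 0 0 0.2 0; 0 0 0.25 0; 0 0 0.3 0; 0 0 0.35 0; 0 0 0.4 0"

```text
t: 25.07
position: [0.5575, -0.1962, 0.0283]
tool_rot: [0.0, -0.041, 0.999, -0.0]
wrist_force: [-0.4, 0.6, -0.9]
width: 0.0382
gripper_force: 40.3
```

>>> drive_tool:
  commands: "0 0 0.05 0; 0 0 0.1 0; 0 0 0.15 0; 0 0 0.2 0; 0 0 0.22 0; 0 0 0.22 0; 0 0 0.22 0; 0 0 0.22 0"

```text
t: 25.73
position: [0.5576, -0.1962, 0.0277]
tool_rot: [0.001, -0.041, 0.999, -0.0]
wrist_force: [-5.2, 2.2, 15.6]
width: 0.0378
gripper_force: 41.9
```

>>> drive_tool:
  commands: "0 0 -0.1 0; 0 0 -0.1 0; 0 0 -0.1 0; 0 0 -0.1 0; 0 0 -0.1 0; 0 0 -0.1 0; 0 0 -0.1 0; 0 0 -0.1 0"
  hand: 1

```text
t: 26.4
position: [0.5575, -0.1962, 0.027]
tool_rot: [-0.0, -0.041, 0.999, 0.0]
wrist_force: [-0.3, -0.9, -0.3]
width: 0.0855
gripper_force: 0.0
```

>>> drive_tool:
  commands: "0 0 -0.5 0; 0 0 -1.5 0; 0 0 -3 0; 0 0 -5 0; 0 0 -7.2 0; 0 0 -9.6 0; 0 0 -11.8 0; 0 0 -12.8 0"

```text
t: 27.07
position: [0.5584, -0.1966, 0.1591]
tool_rot: [0.002, -0.041, 0.999, -0.001]
wrist_force: [-0.2, -0.1, 0.8]
width: 0.0855
gripper_force: 0.0
```

>>> drive_tool:
  commands: "-0.4 1.5 0 0.5; -1 4.5 0 1.2; -1.8 8.2 0 2; -2.6 12 0 3; -3.4 15.8 0 4; -4.2 19.6 0 5; -5 23.4 0 6; -5.8 27 0 7"

```text
t: 27.73
position: [0.5928, 0.0797, 0.1553]
tool_rot: [0.0, 0.02, 1.0, 0.0]
wrist_force: [1.7, -0.4, -0.8]
width: 0.0854
gripper_force: 0.0
```

>>> drive_tool:
  commands: "-0.6 3 0 0.5; -1.1 6 0 1; -1.3 8.4 0 1.5; -1.4 10.2 0 2; -1.4 11.5 0 2.5; -1.4 12 0 2.5; -1.4 12.2 0 2.5; -1.4 12.2 0 2.5"

```text
t: 28.4
position: [0.6118, 0.1989, 0.155]
tool_rot: [-0.0, 0.041, 0.999, -0.0]
wrist_force: [0.2, -0.3, -0.6]
width: 0.0854
gripper_force: 0.0
```

```bash
python3 g.py .611 .1955 .027 175.3
python3 - <<'E'
from h import *
d=cams.read_camera('wrist');e=cams.read_camera('top')
a=cv2.resize(d['frame'],(480,300));b=cv2.resize(e['frame'][130:280,215:455],(480,300),interpolation=cv2.INTER_CUBIC)
cv2.imwrite('pics/s5.png',np.vstack([a,b])[:,:,::-1])
E
```

```text
t 28.4 p [0.6118 0.1989 0.155 ] yaw 175.26 tilt [-0. -0.] w 0.0854 j [ 0.18  0.45  0.11  1.24 -0.    0.27] F [ 0.2 -0.3 -0.6]
shift cm [ 0.05 -0.34 12.8 ] spin -0.0
```

View pics/s5.png

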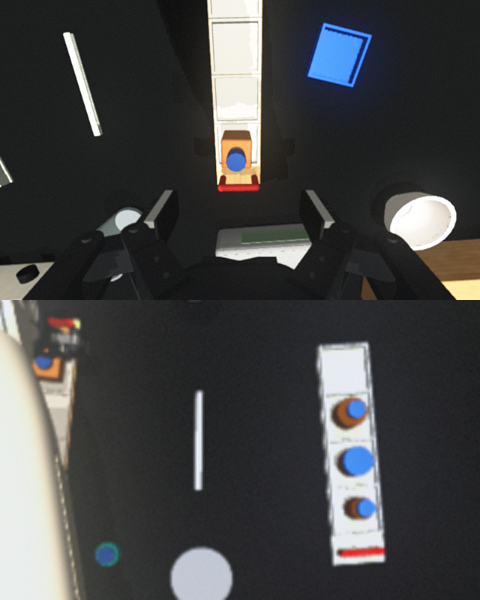

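The three placed bottles stand in their wells. The square one, at wrist-crop (236,155), is aligned with the cup. Grasping it now.

>>> drive_tool:
  commands: "0 -0.2 0.3 0; 0.1 -0.3 1.3 0; 0.1 -0.3 3 0; 0.1 -0.3 5.4 0; 0.1 -0.3 8 0; 0.1 -0.3 10.4 0; 0.1 -0.3 12.2 0; 0.1 -0.3 12.7 0"

```text
t: 29.17
position: [0.6086, 0.195, 0.0242]
tool_rot: [-0.003, 0.042, 0.999, -0.001]
wrist_force: [0.1, -0.1, 0.4]
width: 0.0851
gripper_force: 0.0
```

>>> drive_tool:
  commands: "0 0 0 0; 0 0 0 0; 0 0 0 0; 0 0 0 0; 0 0 0 0; 0 0 0 0; 0 0 0 0; 0 0 0 0"
  hand: 0

```text
t: 29.83
position: [0.6116, 0.1962, 0.0296]
tool_rot: [0.001, 0.042, 0.999, 0.0]
wrist_force: [-1.3, -1.1, 5.8]
width: 0.0365
gripper_force: 41.2
```

>>> drive_tool:
  commands: "0 0 -0.3 0; 0 0 -0.8 0; 0 0 -1.6 0; 0 0 -2.6 0; 0 0 -3.6 0; 0 0 -4.6 0; 0 0 -5.5 0; 0 0 -6 0"

```text
t: 30.5
position: [0.6112, 0.1962, 0.09]
tool_rot: [0.001, 0.042, 0.999, 0.0]
wrist_force: [0.0, 0.7, -0.9]
width: 0.0368
gripper_force: 40.5
```

```bash
python3 g.py .6193 -.1927 .09 184.8
```

```text
t 30.5 p [0.6112 0.1962 0.09  ] yaw 175.22 tilt [0.002 0.   ] w 0.0368 j [ 0.18  0.48 -0.01  1.08 -0.    0.26] F [ 0.   0.7 -0.9]
shift cm [-4.040e+00 -3.869e+01 -1.000e-02] spin -9.6
```

>>> drive_tool:
  commands: "-0.1 -0.8 0 0; -0.2 -2.4 0 -0.5; -0.5 -5 0 -1; -0.8 -8 0 -2; -1.1 -11.4 0 -2.7; -1.4 -14.8 0 -3.4; -1.7 -18.2 0 -4.2; -2 -21.6 0 -5"

```text
t: 31.17
position: [0.612, -0.0229, 0.0877]
tool_rot: [-0.0, -0.002, 1.0, -0.0]
wrist_force: [0.6, 0.1, -2.1]
width: 0.0367
gripper_force: 40.5
```

>>> drive_tool:
  commands: "0 -3.4 0 -0.7; -0.1 -6.6 0 -1.4; -0.2 -9.6 0 -2.2; -0.3 -12.2 0 -3; -0.3 -14.4 0 -3.8; -0.3 -16 0 -4.2; -0.3 -16.9 0 -4.5; -0.3 -17.1 0 -4.5"

```text
t: 31.83
position: [0.6158, -0.1936, 0.0876]
tool_rot: [-0.0, -0.04, 0.999, 0.0]
wrist_force: [0.6, 0.4, -2.0]
width: 0.0364
gripper_force: 40.5
```

```bash
python3 g.py .6193 -.1927 .0266 184.8
```

```text
t 31.83 p [ 0.6158 -0.1936  0.0876] yaw -175.38 tilt [-0.001  0.   ] w 0.0364 j [-0.43  0.49  0.    1.09 -0.   -0.52] F [ 0.6  0.4 -2. ]
shift cm [-0.36  0.07  6.09] spin -0.2
```

>>> drive_tool:
  commands: "-0.1 0 0.4 0; -0.2 0 1.2 0; -0.3 0 2.2 0; -0.3 0 3.3 0; -0.3 0 4.3 0; -0.3 0 5 0; -0.3 0 5.5 0; -0.3 0 5.7 0"

```text
t: 32.5
position: [0.6189, -0.1912, 0.0298]
tool_rot: [-0.001, -0.041, 0.999, 0.0]
wrist_force: [-0.1, -1.1, -2.0]
width: 0.0366
gripper_force: 40.5
```

>>> drive_tool:
  commands: "0 0 0.05 0; 0 0 0.1 0; 0 0 0.15 0; 0 0 0.2 0; 0 0 0.25 0; 0 0 0.3 0; 0 0 0.35 0; 0 0 0.4 0"

```text
t: 33.17
position: [0.6193, -0.1916, 0.0271]
tool_rot: [0.0, -0.041, 0.999, -0.0]
wrist_force: [-0.3, -0.3, -0.7]
width: 0.0367
gripper_force: 40.5
```

>>> drive_tool:
  commands: "0 0 0.05 0; 0 0 0.1 0; 0 0 0.15 0; 0 0 0.2 0; 0 0 0.22 0; 0 0 0.22 0; 0 0 0.22 0; 0 0 0.22 0"

```text
t: 33.83
position: [0.6193, -0.1916, 0.0266]
tool_rot: [0.001, -0.041, 0.999, -0.0]
wrist_force: [-5.5, 1.9, 13.0]
width: 0.0365
gripper_force: 42.3
```

>>> drive_tool:
  commands: "0 0 -0.1 0; 0 0 -0.1 0; 0 0 -0.1 0; 0 0 -0.1 0; 0 0 -0.1 0; 0 0 -0.1 0; 0 0 -0.1 0; 0 0 -0.1 0"
  hand: 1

```text
t: 34.5
position: [0.6193, -0.1916, 0.0258]
tool_rot: [-0.0, -0.041, 0.999, 0.0]
wrist_force: [0.4, -0.5, 0.2]
width: 0.0852
gripper_force: 0.0
```

>>> drive_tool:
  commands: "0 0 -0.5 0; 0 0 -1.5 0; 0 0 -3 0; 0 0 -5 0; 0 0 -7.2 0; 0 0 -9.6 0; 0 0 -11.8 0; 0 0 -12.8 0"

```text
t: 35.17
position: [0.6202, -0.192, 0.1581]
tool_rot: [0.002, -0.041, 0.999, -0.001]
wrist_force: [0.1, -0.7, 0.3]
width: 0.0855
gripper_force: 0.0
```

>>> drive_tool:
  commands: "0 2 -0.5 0; 0 5 -1 0; 0 8 -2 0; 0 12 -3 0; 0 15 -4 0; 0 17 -5 0; 0 18 -5 0; 0 18 -5 0"

```text
t: 35.83
position: [0.6044, -0.0104, 0.2044]
tool_rot: [0.001, -0.042, 0.999, -0.0]
wrist_force: [-0.6, -0.6, -0.1]
width: 0.0854
gripper_force: 0.0
```

Run:
```python
from h import *
d=cams.read_camera('side');e=cams.read_camera('top')
a=cv2.resize(d['frame'][110:230,240:432],(480,300),interpolation=cv2.INTER_CUBIC);b=cv2.resize(e['frame'][130:280,295:535],(480,300),interpolation=cv2.INTER_CUBIC)
cv2.imwrite('pics/s6.png',np.vstack([a,b])[:,:,::-1])
m=cv2.inRange(cv2.cvtColor(e['frame'],cv2.COLOR_RGB2HSV),(100,120,120),(125,255,255));n,l,s,ce=cv2.connectedComponentsWithStats(m)
for k,X in dict(square=(.6195,-.1927,.086),stout=(.5577,-.198,.094),jar=(.4959,-.2032,.072),tall=(.4341,-.2084,.1)).items():
    p=proj(e,X);i=1+np.argmin(np.hypot(*(ce[1:]-p).T));print(k,s[i,4],((ray(e,*ce[i],X[2])-X)*1000).round(1))
```

```text
square 51 [-0.6  2.3  0. ]
stout 53 [-1.  3.  0.]
jar 168 [-2.3  1.8  0. ]
tall 57 [0.2 1.2 0. ]
```

View pics/s6.png

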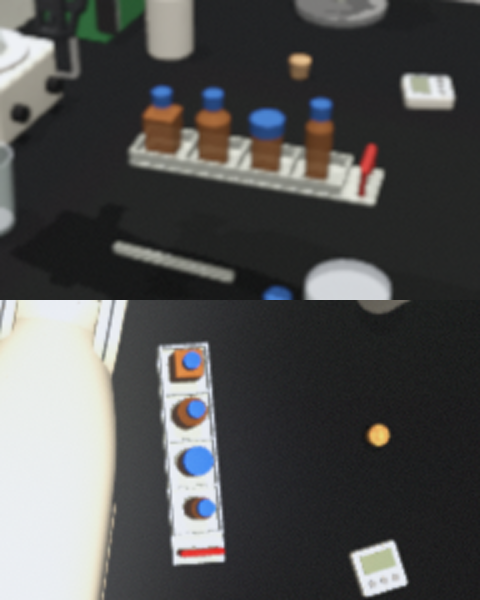

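All four stand upright within 3 mm of their well centres, in the right order, and the arm is clear.

```bash
python3 -c "
from bench import order
print(order.close_job())"
```

```text
the job is handed in; nothing more can be done
None
```

I moved all four bottles into the steel rack in reverse order (from the handle: tall, jar, stout, square) and handed the job in at about 36 s; in the last pictures all stood upright, each within 3 mm of its well's middle, with the arm clear, though the hand-in returned no verdict.

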